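# Pin the ornament stand's display arm

### The job

Take the pin with the tall red knob from the rack and pin the ornament stand together: push it down through the slot in the cover, the hole in the sliding display arm and the hole in the base until the knob sits fully home on the cover, then let go. The arm sits too far out, so its hole is out of line under the cover: feel for it and draw the arm into line with the pin; press gently, never with more than 30 N, and leave the spare pins and the other goods where they are.

Things in the scene. Friction and masses are not known exactly. Their poses are not given: they have to be found in the camera images.
- pin_grip (a point): The pin with the tall red knob, 40 to 90 g, loose; starts upright in one of the rack's three holes, knob resting on the rack. Point on its axis, in the knob, 24 mm above the knob's underside; z up, from nose to knob. Knob: cylinder 28 mm in diameter, 44 mm tall. Below it a round wooden shank, 14 mm in diameter, 50 mm long.
- pin_nose (a point): The end of the red pin's shank, on its axis, 74 mm below pin_grip. The last 8 mm of the shank taper from 14 mm to a flat nose 11 mm across.
- rack: Dark wooden block, fixed, 62 (x) x 200 (y) x 60 mm tall, with three holes of 16.5 mm diameter, 55 mm deep, in its top, at y = -65, 0 and 65 mm. Origin at the centre of its underside, z up.
- pin_white_grip (a point): Spare pin with a short white knob (28 mm in diameter, 30 mm tall), in another hole of the rack. Point at the centre of its knob, 15 mm above the knob's underside. To be left alone.
- pin_green_grip (a point): Spare pin with a short green knob, otherwise as the white one. To be left alone.
- stand: Wooden ornament stand, held to the table on firm feet (gives under 1 mm at 30 N). Origin at the centre of its underside, z up. Layers: base block 100 (x) x 110 (y) mm, z 0 to 34 mm; tongue of the white sliding display arm, z 35 to 49; dark cover plate 100 x 110 mm, z 50 to 62. The pin is home when its knob rests on the cover (pin_grip at z = 86 mm, shank 22 mm deep in the base). Over 30 N between pin or robot and stand counts as forcing.
- stand_slot (a point): Centre of the slot in the stand's cover, on the cover's top face, 62 mm above the stand's underside. The slot goes through the 12 mm plate; it is 16.5 mm wide (stand's x) and 48 mm long (stand's y, from y = -40 to +8 mm).
- stand_tongue (a point): Fixed point on the stand's z axis at the height of the tongue's top face, 49 mm; it does not move with the arm. The tongue (14 mm thick) has a round through hole 16 mm in diameter at x = 0 and, at the start, anywhere from y = -5 to -31 mm: not measured, to be felt for through the slot. The arm slides only along the stand's y, against 4 N, and stays where left; a pin in its hole draws it along.
- stand_bore (a point): Mouth of the hole in the base, on the stand's z axis (y = 0), 34 mm above its underside: round, 15.5 mm in diameter, 30 mm deep, upright. The display arm leaves the stand towards its -y, 35 mm above the table, and carries a yellow star, top 142 mm above the table, 165 mm from the tongue's hole.
- mug: white ceramic mug, 76 mm wide, 85 mm tall; origin at its underside. A bystander. To be left alone.
- tree: turned wooden cone tree, 70 mm wide, 150 mm tall; origin at its underside. A bystander. To be left alone.
- candle_jar: candle jar with cork lid, 68 mm wide, 75 mm tall; origin at its underside. A bystander. To be left alone.
- house: small plywood house with red roof, 60 x 70 x 95 mm; origin at its underside. A bystander. To be left alone.
- mallet: wooden mallet lying on the table; origin on its underside. A bystander. To be left alone.
- bowl: blue bowl, 110 mm wide, 45 mm tall; origin at its underside. A bystander. To be left alone.
Things that resemble listed ones, but are neither listed nor needed, are in the scene too. Of the things shaped like the part that bears pin_grip, the red one is meant.

How it is judged:
By the outcome, as a careful person would: the job done as asked, in the order asked, and still so for the second after the job is handed in, with the robot touching nothing.
It also fails if it takes over 61 s, if anything falls off the work surface, if the arm or the gripper's body presses on something with over 40 N, if the wrist force passes 120 N, or if a joint passes its speed limit or range.

### The arm

A 6-joint arm with a two-finger parallel gripper is mounted at the origin on the work surface. World frame = base frame: x ahead of the robot, y to its left, z up, the work surface at z = 0. Lengths are in m, angles in rad, forces in N, time in s.
With the tool pointing down it reaches from about 0.35 to 0.775 m from the base axis. Payload 7.3 kg.
Tool frame: the origin (TCP) lies on the centre line of the jaws, within the pads' length; the fingertips stand 11 mm ahead of it and the grasp point (between the pads) lies 8 mm behind it; z points along the fingers, y is the direction in which the jaws open and shut (so a half turn about z gives the same grasp; the last joint's range is limited). The gripper opens to 92 mm and grips with 3 to 60 N. Pads are 19 mm wide; open, the fingers measure 130 mm over their backs; the gripper's body (75 mm by 190 mm) begins 47 mm behind the grasp point.
Start: joints at [-1.258, 0.342, 1.524, -0, 1.275, -0.146], TCP at [0.233, -0.471, 0.238] pointing down, gripper open.
Joint ranges: [-2.53, 2.53], [-0.77, 2.02], [0.04, 2.7], [-1, 4.14], [0.28, 2.66], [-3.11, 3.11]. Speed limits (rad/s): [2.57, 2.57, 3.14, 3.14, 3.14, 3.14].

### API

Orientations are given as [roll, pitch, yaw] about the fixed x, y, z axes, in that order (R = Rz(yaw) Ry(pitch) Rx(roll)).
In Python, from cell import robot gives the robot as it stands.
- The arm moves only by the tool jog_arm, never from a script. Its argument "deltas" is one flat list of numbers, 6 for each row, row after row: the shift along the world's x, y, z in units of 0.1 m (1.0 is 0.1 m), then the turn, a rotation vector about the world's x, y, z in units of 90 degrees (1.0 is 90 degrees). A call has 1 to 5 rows; each row is the pose to reach, as a shift and turn from the pose commanded when the call began; what a row does not reach only later rows make up. A row lasts 1/12 s, in which the tool goes at most 41.7 mm and 7.16 degrees, less where a joint would pass 70% of its speed; a pose out of reach is approached as far as the arm can. A call with a number of a shift or a turn outside -1 to 1 is refused whole. A call with a gripper value outside its range is refused whole. "claw" is the opening, from 0 (shut) to 1 (fully open), set as the call begins (left out, the last holds). The fingers move at their own pace and stop on an object; "newtons" is the grip in N (left out, the last holds). Time passes only in rows, so rows that repeat a pose let the fingers close. It gives the time, the measured TCP pose, the force and the opening at its end, in the units of the state.
- robot.observe(): the state, without advancing time (a new reading comes with each control period).
- robot.read_camera(name): name is "scene" or "top"; returns the picture (400x640x3 uint8, red, green, blue); there is no depth.
- robot.camera_params(name): a dict with "fx", "fy", "cx", "cy" (pixels), "R" (3x3) and "t" (3): a world point X has camera coordinates R X + t. Camera axes: x right, y down, z forward; pixel columns grow to the right and rows downward; lengths in m; the calibration is good to about 2 mm. A picture is of the moment at which its call begins. camera_params takes no time and is no camera call.
- robot.hand_in(): hands the job in, once; it reports no verdict.
The state is a dict: "time": time; "qpos": joint angles; "qvel": joint speeds; "joint_efforts": joint torques, N m; "tool_pos": TCP position; "tool_rot": TCP orientation; "contact_force": force on the tool from outside, world axes, zero at the start; "torque": the same for the moment, N m; "opening": finger opening in m.
Only numpy, scipy, OpenCV 4.12 (cv2) and the standard library are available. Lean on these libraries where they do the work, as an engineer would, in place of code of your own. Each camera call takes 0.05 s, during which the arm holds its last target. There are 200 camera calls.

## Working session

There is one attempt and no reset: what is moved stays moved. The work goes in short steps, Python scripts to look and compute and a tool call to move; the robot and the scene stay as the last step left them, time stands still between calls to the robot, and variables do not carry over. Pictures are saved under pics/ and viewed, about 8 in all and at most 12, crops included, and the job is handed in when it is done.

Besides the shell and the picture viewer there is one more tool, called as name(argument=value, ...) on one line, values as JSON. jog_arm: Moves the arm, as the interface text tells. Its arguments: {"type":"object","properties":{"deltas":{"type":"array","items":{"type":"number"}},"claw":{"type":"number"},"newtons":{"type":"number"}},"required":["deltas"]}

```bash
ls; mkdir -p pics; python3 - <<'E'
from cell import robot
import cv2
for n in("scene","top"):
    im=robot.read_camera(n); cv2.imwrite(f"pics/{n}0.png",im[:,:,::-1]); print(n,robot.camera_params(n))
print(robot.observe())
E
```

```text
pics
scene {'fx': 448.61235068154065, 'fy': 448.61235068154065, 'cx': 326.68506008443234, 'cy': 191.121071291998, 'R': array([[-0.50046772,  0.86558546,  0.01714279],
       [ 0.50046683,  0.30540583, -0.8100989 ],
       [-0.70644534, -0.39684895, -0.58604257]]), 't': array([ 0.25329673, -0.17583156,  1.61770109])}
top {'fx': 517.4184093315769, 'fy': 517.4184093315769, 'cx': 311.2646352475962, 'cy': 202.56128285872998, 'R': array([[ 0.00688701, -0.99997325, -0.00246477],
       [-0.9991442 , -0.00678072, -0.04080315],
       [ 0.04078534,  0.00274367, -0.99916416]]), 't': array([0.01701578, 0.53263512, 1.76398227])}
{'time': 0.1, 'qpos': array([-1.25799676e+00,  3.42639479e-01,  1.52486249e+00,  2.82032543e-06,
        1.27539883e+00, -1.45983922e-01]), 'qvel': array([-0.00024822, -0.0017274 , -0.00298809, -0.000631  , -0.00135881,
       -0.00093957]), 'joint_efforts': array([ 1.65231409e-03, -4.32004845e+01, -2.44693673e+01,  7.19521637e-02,
        5.25762350e-02, -4.87794944e-05]), 'tool_pos': array([ 0.2324287 , -0.47038795,  0.23714209]), 'tool_rot': array([-3.14029882e+00, -1.92958201e-04,  4.58782545e-01]), 'contact_force': array([ 0.15020157, -0.09258761,  0.59608473]), 'torque': array([ 0.03644937, -0.00114526,  0.00653485]), 'opening': 0.09158860504059314}
```

View pics/scene0.png

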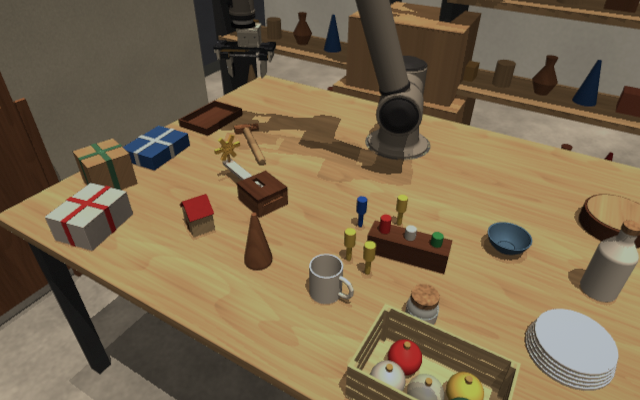

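View pics/top0.png

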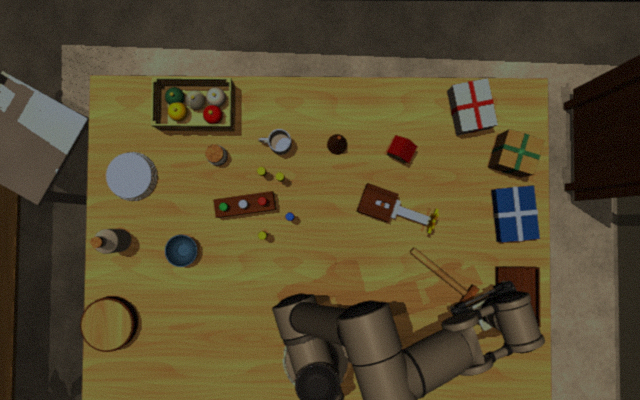

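The scene view shows the rack, with the red knob at (385,224), white at (411,233) and green at (437,240). The stand is at about (262,190). In the top view red is at (263,202) and the stand's slot is near (381,204). Possible mix-ups for the red knob are the red ornament ball (top 212,114; scene 405,357), the white and green knobs in the rack, and the loose yellow and blue pegs around it. I choose the red knob in the rack.

```bash
cat > h.py <<'E'
import numpy as np, cv2
from cell import robot
def ray(n,u,v):
    p=robot.camera_params(n); R=p["R"]; c=-R.T@p["t"]
    return c,R.T@np.array([(u-p["cx"])/p["fx"],(v-p["cy"])/p["fy"],1])
def onz(n,u,v,z):
    c,d=ray(n,u,v); return c+d*(z-c[2])/d[2]
def tri(a,b):
    (c1,d1),(c2,d2)=a,b
    s=np.linalg.lstsq(np.c_[d1,-d2],c2-c1,rcond=None)[0]
    p,q=c1+s[0]*d1,c2+s[1]*d2
    return (p+q)/2,np.linalg.norm(p-q)
def proj(n,X):
    p=robot.camera_params(n); x=p["R"]@X+p["t"]; return p["fx"]*x[0]/x[2]+p["cx"],p["fy"]*x[1]/x[2]+p["cy"]
def blobs(hsv,lo,hi,box,amin=8):
    m=cv2.inRange(hsv,lo,hi); M=np.zeros_like(m); x0,y0,x1,y1=box; M[y0:y1,x0:x1]=m[y0:y1,x0:x1]
    n,l,s,c=cv2.connectedComponentsWithStats(M)
    return [(c[i].round(1),s[i].tolist()) for i in range(1,n) if s[i][4]>=amin],M
E
python3 - <<'E'
from h import *
t=cv2.imread("pics/top0.png"); s=cv2.imread("pics/scene0.png")
ht=cv2.cvtColor(t,cv2.COLOR_BGR2HSV); hs=cv2.cvtColor(s,cv2.COLOR_BGR2HSV)
for nm,lo,hi in(("red",(0,170,110),(6,255,255)),("red2",(172,170,110),(180,255,255)),("white",(0,0,120),(180,70,255)),("green",(45,80,50),(85,255,255)),("yel",(22,150,110),(34,255,255)),("blue",(100,120,60),(125,255,255))):
    print(nm,"T",[b for b in blobs(ht,lo,hi,(205,160,305,245))[0]],"S",[b for b in blobs(hs,lo,hi,(335,190,460,280))[0]])
# pictures
a=cv2.resize(t[160:245,205:305],None,fx=4,fy=4,interpolation=cv2.INTER_CUBIC)
b=cv2.resize(t[165:250,350:450],None,fx=4,fy=4,interpolation=cv2.INTER_CUBIC)
c=cv2.resize(s[190:290,340:460],(400,333),interpolation=cv2.INTER_CUBIC)[:250]
d=cv2.resize(s[135:235,210:330],(400,333),interpolation=cv2.INTER_CUBIC)[:250]
cv2.imwrite("pics/crops.png",np.vstack([np.hstack([a,b]),np.hstack([c,d])]))
for z in(.06,.104): print(z,onz("top",263,202,z))
for u,v in((371,183),(399,196),(390,222),(358,208)): print(onz("top",u,v,.062).round(3))
E
```

```text
red T [(array([261.3, 200.5]), [258, 197, 8, 8, 39])] S [(array([385.9, 217.8]), [381, 215, 11, 7, 59])]
red2 T [] S []
white T [(array([242.3, 203.6]), [239, 200, 7, 8, 39])] S [(array([411. , 228.5]), [406, 225, 11, 8, 68]), (array([339.1, 265.8]), [335, 255, 8, 22, 51]), (array([341.8, 277.8]), [339, 276, 8, 4, 25])]
green T [(array([222.8, 206.4]), [219, 203, 8, 8, 53])] S [(array([437.7, 238.5]), [432, 232, 12, 15, 121])]
yel T [(array([252.9, 162.2]), [250, 160, 7, 5, 14]), (array([260.3, 168.1]), [254, 160, 14, 18, 94]), (array([269.8, 162.2]), [268, 160, 5, 6, 9]), (array([284.8, 162.7]), [282, 160, 6, 6, 12]), (array([247.5, 166.3]), [244, 162, 8, 9, 15]), (array([293.8, 164.8]), [291, 163, 8, 4, 15]), (array([208.8, 167.3]), [206, 164, 6, 6, 14]), (array([270.8, 170.6]), [267, 168, 8, 6, 17]), (array([279.4, 174.7]), [274, 169, 14, 11, 74]), (array([224.1, 178.9]), [222, 178, 6, 3, 8]), (array([224.8, 185.2]), [222, 183, 6, 6, 10]), (array([215.5, 186.4]), [210, 184, 12, 5, 18]), (array([232.6, 186.3]), [229, 184, 9, 6, 23]), (array([245.4, 187.7]), [243, 186, 7, 4, 12]), (
[... 614 characters left out ...]
y([301.2, 233.8]), [298, 233, 7, 4, 12]), (array([207. , 239.1]), [205, 235, 5, 9, 22]), (array([282.2, 237.2]), [277, 234, 11, 8, 21]), (array([294.1, 238.9]), [292, 237, 5, 6, 11]), (array([239.8, 241.5]), [235, 240, 10, 4, 16])] S [(array([401.6, 197.4]), [398, 195, 9, 6, 21]), (array([350.3, 232.1]), [345, 229, 11, 7, 38]), (array([368.5, 243.4]), [365, 241, 9, 8, 25])]
blue T [(array([289.4, 216.2]), [286, 213, 8, 7, 45])] S [(array([362.2, 204. ]), [358, 197, 9, 17, 102]), (array([360.8, 222.9]), [360, 221, 3, 5, 11])]
0.06 [0.5312831  0.18155104 0.06      ]
0.104 [0.5294671 0.1773211 0.104    ]
[ 0.597 -0.178  0.062]
[ 0.554 -0.272  0.062]
[ 0.468 -0.242  0.062]
[ 0.513 -0.135  0.062]
```

View pics/crops.png

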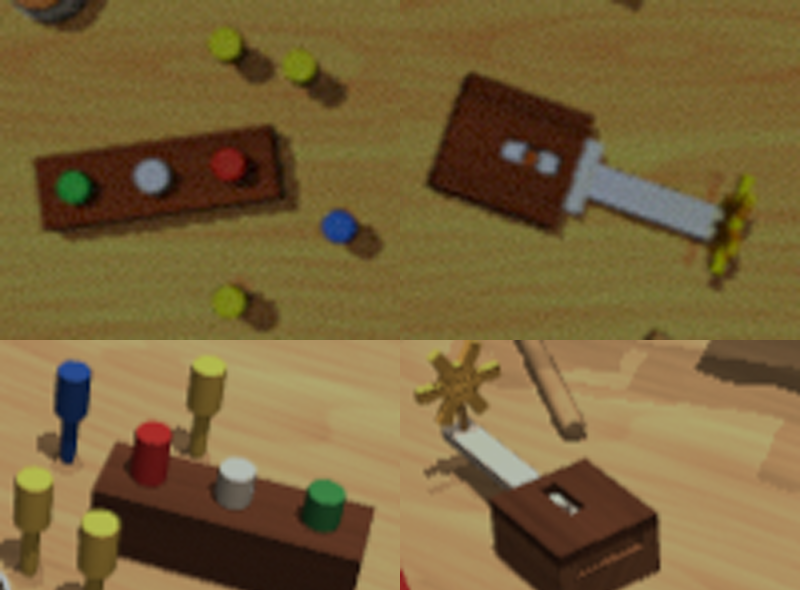

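The crop confirms the choice: the red knob at top (262,201), scene (385.6,218), is the tall one in the rack's end hole. Loose yellow and blue pegs stand around it. The stand's slot shows white arm with a brown spot, the tongue's hole, at about top (383,204.5).

```bash
python3 - <<'E'
from h import *
T=lambda x,y:(x/4+205-.4,y/4+160-.4)
T2=lambda x,y:((x-400)/4+350-.4,y/4+165-.4)
S=lambda x,y:(x/3.333+340-.4,(y-340)/3.333+190-.4)
S2=lambda x,y:((x-400)/3.333+210-.4,(y-340)/3.333+135-.4)
def P(n,a,b): p,e=tri(ray("top",*a),ray("scene",*b)); print(n,p.round(4),"gap",round(e,4)); return p
r=P("red",T(229,165),S(153,433)); g=P("green",T(74,187),S(325,490)); w=P("white",T(152,176),S(237,468))
P("blue",T(340,225),S(73,371)); P("y1",T(230,300),S(208,365)); P("y2",T(300,66),S(99,520)) if 0 else P("y2",T(226,45),S(99,520)); P("y3",T(300,66),S(35,479))
d=(r-g)[:2]; print("row len",np.linalg.norm(d),"ang",np.degrees(np.arctan2(d[1],d[0])))
for nm,f,view,c in(("top",T2,"top",[(471,74),(594,117),(560,230),(430,184)]),("scene",S2,"scene",[(492,500),(585,460),(658,515),(560,557)])):
    q=np.array([onz(view,*f(*k),.062)[:2] for k in c]); print(nm,q.round(4).tolist(),q.mean(0).round(4),[round(float(np.linalg.norm(q[i]-q[(i+1)%4])),4) for i in range(4)],[round(float(np.degrees(np.arctan2(*(q[(i+1)%4]-q[i])[::-1]))),1) for i in range(4)])
for nm,a in(("slotL",(502,150)),("slotR",(560,164))): print(nm,onz("top",*T2(*a),.062).round(4))
print("slotscene",[onz("scene",*S2(*a),.062).round(4)[:2].tolist() for a in((540,490),(556,484),(583,507),(567,514))])
print("hole",onz("top",*T2(532,157),.049).round(4)); print("armend",onz("top",*T2(712,222),.042).round(4),"star",onz("top",*T2(735,228),.1).round(4))
print("redz.104 top",onz("top",*T(229,165),.104),"scene",onz("scene",*S(153,433),.104))
E
```

```text
red [0.5333 0.1816 0.1003] gap 0.0004
green [0.5148 0.3098 0.0887] gap 0.0006
white [0.5243 0.246  0.0882] gap 0.0006
blue [0.485  0.0915 0.0917] gap 0.0012
y1 [0.4232 0.1808 0.0929] gap 0.0013
y2 [0.6322 0.1856 0.0929] gap 0.0002
y3 [0.6152 0.1256 0.091 ] gap 0.0014
row len 0.1294849036462603 ang -81.81866090463123
top [[0.5967, -0.1661], [0.5614, -0.2686], [0.4672, -0.2404], [0.5047, -0.1322]] [ 0.5325 -0.2018] [0.1084, 0.0984, 0.1145, 0.098] [-109.0, 163.3, 70.9, -20.2]
scene [[0.5642, -0.2644], [0.4718, -0.2337], [0.5083, -0.1301], [0.5992, -0.1651]] [ 0.5359 -0.1983] [0.0974, 0.1098, 0.0974, 0.1053] [161.6, 70.6, -21.0, -109.4]
slotL [ 0.5334 -0.1921  0.062 ]
slotR [ 0.5221 -0.2404  0.062 ]
slotscene [[0.5306, -0.2387], [0.5159, -0.2325], [0.5319, -0.1915], [0.5474, -0.1969]]
hole [ 0.5282 -0.2188  0.049 ]
armend [ 0.4749 -0.3711  0.042 ] star [ 0.4696 -0.3769  0.1   ]
redz.104 top [0.53318389 0.18110097 0.104     ] scene [0.53753372 0.18336847 0.104     ]
```

Heights and spacing agree with the task text. The row is 129.5 mm against 130, and red's top is at 0.100 against 0.104. The stand is at about (0.535,-0.200) with its +y at about 71°, and the hole is seen at y of about -20 mm. Moving to the rack now.

jog_arm(deltas=[0.43, 0.93, 0, 0, 0, 0.12, 0.43, 0.93, 0, 0, 0, 0.12, 0.43, 0.93, 0, 0, 0, 0.12], claw=0.7)

```text
time: 0.35
tool_pos: [0.2761, -0.374, 0.2371]
tool_rot: [-3.139, -0.002, 0.651]
contact_force: [-0.3, -0.8, 0.4]
opening: 0.0765
```

jog_arm(deltas=[0.43, 0.93, 0, 0, 0, 0.12, 0.43, 0.93, 0, 0, 0, 0.12, 0.43, 0.93, 0, 0, 0, 0.12])

```text
time: 0.6
tool_pos: [0.3191, -0.2808, 0.2374]
tool_rot: [-3.14, -0.002, 0.841]
contact_force: [0.5, -0.4, -0.1]
opening: 0.0646
```

jog_arm(deltas=[0.43, 0.93, 0, 0, 0, 0.12, 0.43, 0.93, 0, 0, 0, 0.12, 0.43, 0.93, 0, 0, 0, 0.12])

```text
time: 0.85
tool_pos: [0.362, -0.1881, 0.2376]
tool_rot: [-3.141, -0.001, 1.029]
contact_force: [0.8, 0.5, -0.1]
opening: 0.0644
```

jog_arm(deltas=[0.43, 0.93, 0, 0, 0, 0.12, 0.43, 0.93, 0, 0, 0, 0.12, 0.43, 0.93, 0, 0, 0, 0.12])

```text
time: 1.1
tool_pos: [0.4052, -0.0952, 0.2376]
tool_rot: [-3.141, -0.001, 1.218]
contact_force: [0.1, 0.5, 0.6]
opening: 0.0646
```

jog_arm(deltas=[0.43, 0.93, 0, 0, 0, 0.12, 0.43, 0.93, 0, 0, 0, 0.12, 0.43, 0.93, 0, 0, 0, 0.12])

```text
time: 1.35
tool_pos: [0.4484, -0.0022, 0.2376]
tool_rot: [3.141, -0.001, 1.407]
contact_force: [-0.3, 0.7, -0.1]
opening: 0.0643
```

jog_arm(deltas=[0.43, 0.93, 0, 0, 0, 0.12, 0.43, 0.93, 0, 0, 0, 0.12, 0.43, 0.93, 0, 0, 0, 0.12, 0.43, 0.93, 0, 0, 0, 0.12])

```text
time: 1.68
tool_pos: [0.4914, 0.0907, 0.2371]
tool_rot: [-3.141, -0.001, 1.594]
contact_force: [0.5, 0.5, -0.5]
opening: 0.0644
```

jog_arm(deltas=[0.43, 0.91, -0.7, 0, 0, 0.077, 0.43, 0.91, -0.7, 0, 0, 0.077, 0.43, 0.91, -0.7, 0, 0, 0.077, 0.43, 0.91, -0.7, 0, 0, 0.077, 0.43, 0.91, -0.7, 0, 0, 0.077])

```text
time: 2.1
tool_pos: [0.5325, 0.1785, 0.1656]
tool_rot: [-3.137, 0.001, 1.712]
contact_force: [-0.7, -0.3, -0.6]
opening: 0.0641
```

```bash
python3 - <<'E'
from h import *
t=robot.read_camera("top")[:,:,::-1]; s=robot.read_camera("scene")[:,:,::-1]
o=robot.observe(); print(o["tool_pos"],o["tool_rot"])
a=cv2.resize(t[160:245,215:315],None,fx=4,fy=4,interpolation=cv2.INTER_CUBIC)
b=cv2.resize(s[160:245,335:435],None,fx=4,fy=4,interpolation=cv2.INTER_CUBIC)
cv2.imwrite("pics/a1.png",np.hstack([a,b]))
tip=o["tool_pos"]-[0,0,.011]; print(proj("top",tip),proj("scene",tip))
E
```

```text
[0.53336924 0.17730238 0.1680157 ] [-3.14138096e+00  5.24162362e-04  1.71029633e+00]
(np.float64(261.4085639748022), np.float64(200.05677633112137)) (np.float64(385.96820667792576), np.float64(198.6302108937066))
```

View pics/a1.png

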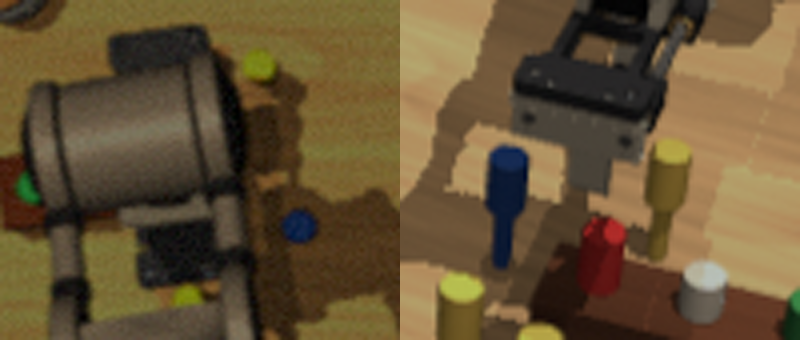

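The gripper is above the red knob in both views (scene knob at about (385,224)). I shift 4 mm in +y and descend.

jog_arm(deltas=[0, 0.04, -0.3, 0, 0, 0, 0, 0.04, -0.55, 0, 0, 0, 0, 0.04, -0.75, 0, 0, 0, 0, 0.04, -0.92, 0, 0, 0, 0, 0.04, -0.92, 0, 0, 0])

```text
time: 2.62
tool_pos: [0.5319, 0.1804, 0.0741]
tool_rot: [-3.138, 0.0, 1.709]
contact_force: [0.1, 0.4, -0.4]
opening: 0.0645
```

jog_arm(deltas=[0, 0, 0, 0, 0, 0, 0, 0, 0, 0, 0, 0, 0, 0, 0, 0, 0, 0, 0, 0, 0, 0, 0, 0, 0, 0, 0, 0, 0, 0], claw=0, newtons=15)

```text
time: 3.03
tool_pos: [0.534, 0.1823, 0.0768]
tool_rot: [3.14, -0.0, 1.711]
contact_force: [-0.4, 0.2, 0.1]
opening: 0.0355
```

jog_arm(deltas=[0, 0, 0, 0, 0, 0, 0, 0, 0, 0, 0, 0, 0, 0, 0, 0, 0, 0])

```text
time: 3.28
tool_pos: [0.5338, 0.1824, 0.0763]
tool_rot: [3.141, 0.0, 1.711]
contact_force: [-0.8, -0.4, 4.0]
opening: 0.0276
```

jog_arm(deltas=[0, 0, 0, 0, 0, 0, 0, 0, 0.1, 0, 0, 0, 0, 0, 0.3, 0, 0, 0, 0, 0, 0.6, 0, 0, 0, 0, 0, 0.9, 0, 0, 0], newtons=45)

```text
time: 3.7
tool_pos: [0.5329, 0.1822, 0.1664]
tool_rot: [-3.139, 0.0, 1.711]
contact_force: [0.2, -0.0, 0.3]
opening: 0.0274
```

jog_arm(deltas=[0, 0, 0.2, 0, 0, 0, 0, 0, 0.4, 0, 0, 0, 0, 0, 0.4, 0, 0, 0])

```text
time: 3.95
tool_pos: [0.5352, 0.1828, 0.2104]
tool_rot: [3.134, -0.0, 1.711]
contact_force: [0.5, -0.0, 0.1]
opening: 0.0272
```

jog_arm(deltas=[0, -0.3, 0, 0, 0, 0.05, 0, -0.6, 0, 0, 0, 0.1, 0, -0.8, 0, 0, 0, 0.14])

```text
time: 4.2
tool_pos: [0.5327, 0.1006, 0.2049]
tool_rot: [-3.14, 0.0, 1.935]
contact_force: [0.4, 0.6, -0.8]
opening: 0.0273
```

jog_arm(deltas=[0, -0.3, 0, 0, 0, 0.05, 0, -0.6, 0, 0, 0, 0.1, 0, -0.8, 0, 0, 0, 0.14])

```text
time: 4.45
tool_pos: [0.5328, 0.0201, 0.2048]
tool_rot: [-3.14, -0.001, 2.154]
contact_force: [1.5, -0.1, -0.1]
opening: 0.0272
```

jog_arm(deltas=[0, -0.3, 0, 0, 0, 0.05, 0, -0.6, 0, 0, 0, 0.1, 0, -0.8, 0, 0, 0, 0.14])

```text
time: 4.7
tool_pos: [0.5328, -0.0599, 0.2048]
tool_rot: [-3.14, -0.001, 2.373]
contact_force: [1.0, 0.5, 0.4]
opening: 0.0275
```

jog_arm(deltas=[0, -0.3, 0, 0, 0, 0.05, 0, -0.6, 0, 0, 0, 0.1, 0, -0.8, 0, 0, 0, 0.14])

```text
time: 4.95
tool_pos: [0.5328, -0.1399, 0.2048]
tool_rot: [-3.141, -0.001, 2.593]
contact_force: [-0.2, -0.3, -0.5]
opening: 0.0273
```

jog_arm(deltas=[-0.03, -0.3, 0, 0, 0, 0.05, -0.06, -0.6, 0, 0, 0, 0.1, -0.06, -0.8, 0, 0, 0, 0.14, -0.06, -0.81, -0.2, 0, 0, 0.14, -0.06, -0.81, -0.4, 0, 0, 0.14])

```text
time: 5.37
tool_pos: [0.5274, -0.2204, 0.1652]
tool_rot: [-3.141, 0.001, 2.808]
contact_force: [0.7, 0.2, -1.8]
opening: 0.0272
```

```bash
python3 - <<'E'
from h import *
t=robot.read_camera("top")[:,:,::-1]; s=robot.read_camera("scene")[:,:,::-1]
o=robot.observe(); print(o["tool_pos"],o["tool_rot"],o["opening"])
cv2.imwrite("pics/s2.png",s); cv2.imwrite("pics/t2.png",t)
a=cv2.resize(t[160:245,340:440],None,fx=4,fy=4,interpolation=cv2.INTER_CUBIC)
b=cv2.resize(s[110:218,213:313],None,fx=4,fy=4,interpolation=cv2.INTER_CUBIC)
cv2.imwrite("pics/a2.png",np.hstack([np.vstack([a,0*a[:92]]),b]))
n=o["tool_pos"]-[0,0,.066]; u,v=proj("scene",n); print("nose in crop",(u-213)*4+400,(v-110)*4)
for z in(.062,):
  for y in(-40,-20,8):
    p=np.array([.535+y*.33e-3,-.2+y*.944e-3,z]); u,v=proj("scene",p); print(y,(u-213)*4+400,(v-110)*4)
E
```

```text
[ 0.52517388 -0.21786005  0.16180587] [ 3.13977068 -0.00818393  2.80935409] 0.026971898286515864
nose in crop 578.6605036929168 244.18069817760772
-40 562.8914880519037 272.96481605915574
-20 578.2208799211048 285.0486656546417
8 600.1719372559205 302.352240222967
```

View pics/a2.png

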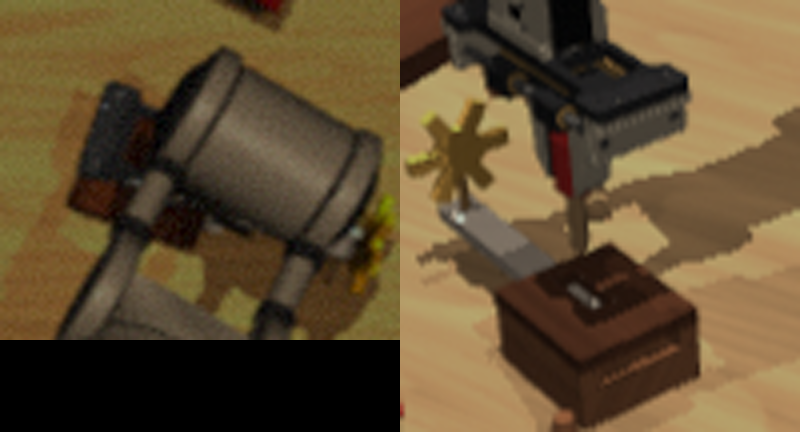

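Pin held upright. The nose is at scene crop (578,248), in line with the slot at (567..603, 283..305). Descending gently.

jog_arm(deltas=[0, 0, -0.15, 0, 0, 0, 0, 0, -0.25, 0, 0, 0, 0, 0, -0.32, 0, 0, 0, 0, 0, -0.34, 0, 0, 0, 0, 0, -0.34, 0, 0, 0])

```text
time: 5.88
tool_pos: [0.5274, -0.2184, 0.1315]
tool_rot: [3.141, -0.001, 2.811]
contact_force: [-0.2, -1.1, -0.5]
opening: 0.0271
```

jog_arm(deltas=[0, 0, -0.01, 0, 0, 0, 0, 0, -0.02, 0, 0, 0, 0, 0, -0.03, 0, 0, 0, 0, 0, -0.04, 0, 0, 0, 0, 0, -0.04, 0, 0, 0])

```text
time: 6.3
tool_pos: [0.5275, -0.2187, 0.1278]
tool_rot: [3.142, 0.0, 2.81]
contact_force: [-0.5, 0.4, -0.3]
opening: 0.0274
```

jog_arm(deltas=[0, 0, -0.01, 0, 0, 0, 0, 0, -0.02, 0, 0, 0, 0, 0, -0.02, 0, 0, 0])

```text
time: 6.55
tool_pos: [0.5274, -0.2187, 0.1256]
tool_rot: [3.141, -0.0, 2.81]
contact_force: [-0.2, 0.2, -0.4]
opening: 0.0271
```

jog_arm(deltas=[0, 0, -0.01, 0, 0, 0, 0, 0, -0.02, 0, 0, 0, 0, 0, -0.02, 0, 0, 0])

```text
time: 6.8
tool_pos: [0.5274, -0.2187, 0.1235]
tool_rot: [3.141, -0.0, 2.81]
contact_force: [0.4, -0.1, -0.8]
opening: 0.0272
```

jog_arm(deltas=[0, 0, -0.01, 0, 0, 0, 0, 0, -0.02, 0, 0, 0, 0, 0, -0.02, 0, 0, 0])

```text
time: 7.05
tool_pos: [0.5274, -0.2187, 0.1215]
tool_rot: [3.141, -0.0, 2.81]
contact_force: [0.1, -0.2, -0.8]
opening: 0.0276
```

jog_arm(deltas=[0, 0, -0.01, 0, 0, 0, 0, 0, -0.02, 0, 0, 0, 0, 0, -0.02, 0, 0, 0])

```text
time: 7.3
tool_pos: [0.5274, -0.2187, 0.1195]
tool_rot: [3.141, -0.0, 2.81]
contact_force: [-0.2, -1.0, -0.7]
opening: 0.0272
```

jog_arm(deltas=[0, 0, -0.01, 0, 0, 0, 0, 0, -0.02, 0, 0, 0, 0, 0, -0.02, 0, 0, 0])

```text
time: 7.55
tool_pos: [0.5274, -0.2187, 0.1175]
tool_rot: [3.141, -0.0, 2.81]
contact_force: [-1.5, -0.3, -0.3]
opening: 0.0273
```

jog_arm(deltas=[0, 0, -0.01, 0, 0, 0, 0, 0, -0.02, 0, 0, 0, 0, 0, -0.02, 0, 0, 0])

```text
time: 7.8
tool_pos: [0.5275, -0.2186, 0.1155]
tool_rot: [3.141, -0.0, 2.81]
contact_force: [0.5, 0.7, -0.1]
opening: 0.0276
```

jog_arm(deltas=[0, 0, -0.01, 0, 0, 0, 0, 0, -0.02, 0, 0, 0, 0, 0, -0.02, 0, 0, 0])

```text
time: 8.05
tool_pos: [0.5274, -0.2187, 0.1135]
tool_rot: [3.141, -0.0, 2.81]
contact_force: [0.5, 0.0, -1.3]
opening: 0.0274
```

jog_arm(deltas=[0, 0, -0.01, 0, 0, 0, 0, 0, -0.02, 0, 0, 0, 0, 0, -0.02, 0, 0, 0])

```text
time: 8.3
tool_pos: [0.5274, -0.2187, 0.1115]
tool_rot: [3.141, -0.0, 2.81]
contact_force: [-0.4, 0.2, -0.9]
opening: 0.0276
```

jog_arm(deltas=[0, 0, -0.01, 0, 0, 0, 0, 0, -0.02, 0, 0, 0, 0, 0, -0.02, 0, 0, 0])

```text
time: 8.55
tool_pos: [0.5274, -0.2186, 0.1095]
tool_rot: [3.141, -0.0, 2.81]
contact_force: [0.5, -0.1, -0.2]
opening: 0.0275
```

jog_arm(deltas=[0, 0, -0.01, 0, 0, 0, 0, 0, -0.02, 0, 0, 0, 0, 0, -0.02, 0, 0, 0])

```text
time: 8.8
tool_pos: [0.5274, -0.2187, 0.1075]
tool_rot: [3.141, -0.0, 2.81]
contact_force: [0.1, -0.2, -0.1]
opening: 0.0273
```

The nose is 7.5 mm into the tongue's hole without resistance. I go 3 mm deeper, then draw toward stand +y.

jog_arm(deltas=[0, 0, -0.01, 0, 0, 0, 0, 0, -0.02, 0, 0, 0, 0, 0, -0.03, 0, 0, 0, 0, 0, -0.03, 0, 0, 0])

```text
time: 9.13
tool_pos: [0.5274, -0.2186, 0.1045]
tool_rot: [3.141, -0.0, 2.81]
contact_force: [0.3, 0.1, -0.7]
opening: 0.0272
```

jog_arm(deltas=[0.007, 0.019, 0, 0, 0, 0, 0.013, 0.038, 0, 0, 0, 0, 0.02, 0.057, 0, 0, 0, 0, 0.027, 0.076, 0, 0, 0, 0, 0.027, 0.076, 0, 0, 0, 0])

```text
time: 9.55
tool_pos: [0.5303, -0.2111, 0.1047]
tool_rot: [-3.141, 0.0, 2.811]
contact_force: [-0.8, -2.6, -1.5]
opening: 0.0274
```

jog_arm(deltas=[0.007, 0.019, 0, 0, 0, 0, 0.013, 0.038, 0, 0, 0, 0, 0.02, 0.057, 0, 0, 0, 0, 0.02, 0.057, 0, 0, 0, 0])

```text
time: 9.88
tool_pos: [0.5324, -0.205, 0.1047]
tool_rot: [3.141, 0.0, 2.811]
contact_force: [-0.9, -3.3, -0.6]
opening: 0.0273
```

jog_arm(deltas=[0.007, 0.019, 0, 0, 0, 0, 0.01, 0.029, 0, 0, 0, 0, 0.01, 0.029, 0, 0, 0, 0])

```text
time: 10.13
tool_pos: [0.5334, -0.2023, 0.1047]
tool_rot: [3.141, 0.0, 2.81]
contact_force: [-0.6, -3.7, -1.8]
opening: 0.0274
```

jog_arm(deltas=[0.003, 0.009, 0, 0, 0, 0, 0.005, 0.014, 0, 0, 0, 0, 0.005, 0.014, 0, 0, 0, 0])

```text
time: 10.38
tool_pos: [0.5338, -0.201, 0.1047]
tool_rot: [3.141, 0.0, 2.81]
contact_force: [-1.7, -3.2, -1.2]
opening: 0.0272
```

jog_arm(deltas=[0.003, 0.009, 0, 0, 0, 0, 0.003, 0.009, 0, 0, 0, 0])

```text
time: 10.55
tool_pos: [0.5341, -0.2001, 0.1047]
tool_rot: [3.141, 0.0, 2.81]
contact_force: [-1.1, -4.0, -1.3]
opening: 0.0275
```

jog_arm(deltas=[0.003, 0.009, 0, 0, 0, 0, 0.003, 0.009, 0, 0, 0, 0])

```text
time: 10.72
tool_pos: [0.5342, -0.1997, 0.1048]
tool_rot: [-3.141, 0.0, 2.81]
contact_force: [-0.8, -5.7, -1.4]
opening: 0.0277
```

jog_arm(deltas=[0.003, 0.007, 0, 0, 0, 0, 0.003, 0.007, 0, 0, 0, 0])

```text
time: 10.88
tool_pos: [0.5343, -0.1995, 0.1048]
tool_rot: [-3.14, 0.0, 2.811]
contact_force: [-2.9, -7.9, -1.6]
opening: 0.0273
```

The slot's end wall is felt at tool y of about -0.1996 (stand y about +1 mm). I back off 1 mm toward the bore axis and descend gently.

jog_arm(deltas=[-0.007, -0.02, 0, 0, 0, 0, -0.007, -0.02, 0, 0, 0, 0, -0.007, -0.02, -0.01, 0, 0, 0, -0.007, -0.02, -0.02, 0, 0, 0, -0.007, -0.02, -0.02, 0, 0, 0])

```text
time: 11.3
tool_pos: [0.534, -0.2001, 0.1025]
tool_rot: [3.141, -0.0, 2.81]
contact_force: [0.3, 0.1, -1.0]
opening: 0.0272
```

jog_arm(deltas=[0, 0, -0.01, 0, 0, 0, 0, 0, -0.02, 0, 0, 0, 0, 0, -0.02, 0, 0, 0])

```text
time: 11.55
tool_pos: [0.5338, -0.2003, 0.1004]
tool_rot: [3.141, -0.001, 2.81]
contact_force: [-0.1, -0.0, 0.4]
opening: 0.0276
```

jog_arm(deltas=[0, 0, -0.01, 0, 0, 0, 0, 0, -0.02, 0, 0, 0, 0, 0, -0.02, 0, 0, 0])

```text
time: 11.8
tool_pos: [0.5338, -0.2005, 0.0985]
tool_rot: [3.141, -0.0, 2.81]
contact_force: [0.4, -0.9, -0.3]
opening: 0.027
```

jog_arm(deltas=[0, 0, -0.01, 0, 0, 0, 0, 0, -0.02, 0, 0, 0, 0, 0, -0.02, 0, 0, 0])

```text
time: 12.05
tool_pos: [0.5338, -0.2006, 0.0965]
tool_rot: [3.141, -0.0, 2.81]
contact_force: [-0.2, 0.5, -0.8]
opening: 0.0272
```

The nose is below the bore's mouth with no force. Continuing.

jog_arm(deltas=[0, 0, -0.01, 0, 0, 0, 0, 0, -0.02, 0, 0, 0, 0, 0, -0.03, 0, 0, 0, 0, 0, -0.03, 0, 0, 0])

```text
time: 12.38
tool_pos: [0.5338, -0.2006, 0.0935]
tool_rot: [3.141, -0.0, 2.81]
contact_force: [0.3, 0.2, -0.2]
opening: 0.0275
```

jog_arm(deltas=[0, 0, -0.01, 0, 0, 0, 0, 0, -0.02, 0, 0, 0, 0, 0, -0.03, 0, 0, 0, 0, 0, -0.03, 0, 0, 0])

```text
time: 12.72
tool_pos: [0.5338, -0.2006, 0.0905]
tool_rot: [3.141, -0.0, 2.81]
contact_force: [-0.2, 0.0, 0.6]
opening: 0.027
```

jog_arm(deltas=[0, 0, -0.01, 0, 0, 0, 0, 0, -0.02, 0, 0, 0, 0, 0, -0.03, 0, 0, 0, 0, 0, -0.03, 0, 0, 0])

```text
time: 13.05
tool_pos: [0.5338, -0.2005, 0.0875]
tool_rot: [3.141, -0.0, 2.81]
contact_force: [0.1, -0.4, -0.4]
opening: 0.0279
```

jog_arm(deltas=[0, 0, -0.01, 0, 0, 0, 0, 0, -0.02, 0, 0, 0, 0, 0, -0.03, 0, 0, 0, 0, 0, -0.03, 0, 0, 0])

```text
time: 13.38
tool_pos: [0.5338, -0.2005, 0.0845]
tool_rot: [3.141, -0.0, 2.81]
contact_force: [-0.4, -0.4, 0.1]
opening: 0.0274
```

jog_arm(deltas=[0, 0, -0.01, 0, 0, 0, 0, 0, -0.02, 0, 0, 0, 0, 0, -0.03, 0, 0, 0, 0, 0, -0.03, 0, 0, 0])

```text
time: 13.72
tool_pos: [0.5338, -0.2006, 0.0815]
tool_rot: [3.141, -0.0, 2.81]
contact_force: [0.2, -0.0, -0.5]
opening: 0.0274
```

jog_arm(deltas=[0, 0, -0.01, 0, 0, 0, 0, 0, -0.02, 0, 0, 0, 0, 0, -0.02, 0, 0, 0])

```text
time: 13.97
tool_pos: [0.5338, -0.2005, 0.0795]
tool_rot: [3.141, -0.0, 2.81]
contact_force: [0.1, 1.1, -1.3]
opening: 0.0272
```

jog_arm(deltas=[0, 0, -0.01, 0, 0, 0, 0, 0, -0.01, 0, 0, 0])

```text
time: 14.13
tool_pos: [0.5339, -0.2006, 0.0786]
tool_rot: [3.141, -0.0, 2.81]
contact_force: [-0.9, 0.8, -0.3]
opening: 0.0272
```

jog_arm(deltas=[0, 0, -0.007, 0, 0, 0, 0, 0, -0.007, 0, 0, 0])

```text
time: 14.3
tool_pos: [0.534, -0.2006, 0.0783]
tool_rot: [3.142, 0.0, 2.81]
contact_force: [-1.2, 0.3, 1.8]
opening: 0.0276
```

jog_arm(deltas=[0, 0, -0.005, 0, 0, 0, 0, 0, -0.005, 0, 0, 0])

```text
time: 14.47
tool_pos: [0.534, -0.2006, 0.0782]
tool_rot: [3.142, 0.0, 2.81]
contact_force: [-0.4, 2.0, 5.3]
opening: 0.0273
```

jog_arm(deltas=[0, 0, -0.005, 0, 0, 0, 0, 0, -0.005, 0, 0, 0])

```text
time: 14.63
tool_pos: [0.534, -0.2006, 0.0781]
tool_rot: [-3.142, 0.001, 2.81]
contact_force: [-2.6, 0.7, 7.9]
opening: 0.0276
```

It seats at TCP z = 0.0781, where 0.078 was expected for home, with 8 N building up. Releasing and lifting away.

jog_arm(deltas=[0, 0, 0.01, 0, 0, 0, 0, 0, 0.01, 0, 0, 0, 0, 0, 0.01, 0, 0, 0, 0, 0, 0.01, 0, 0, 0, 0, 0, 0.01, 0, 0, 0], claw=0.7)

```text
time: 15.05
tool_pos: [0.5339, -0.2005, 0.0778]
tool_rot: [3.141, -0.0, 2.81]
contact_force: [-0.1, 0.0, -0.2]
opening: 0.0561
```

jog_arm(deltas=[0, 0, 0.05, 0, 0, 0, 0, 0, 0.2, 0, 0, 0, 0, 0, 0.5, 0, 0, 0, 0, 0, 0.8, 0, 0, 0, 0, 0, 1, 0, 0, 0])

```text
time: 15.47
tool_pos: [0.5346, -0.2009, 0.181]
tool_rot: [-3.141, 0.003, 2.81]
contact_force: [0.6, -1.2, 0.6]
opening: 0.0644
```

jog_arm(deltas=[-0.3, 0.3, 0.3, 0, 0, 0, -0.5, 0.6, 0.6, 0, 0, 0, -0.8, 1, 0.8, 0, 0, 0, -0.8, 1, 0.8, 0, 0, 0, -0.8, 1, 0.8, 0, 0, 0])

```text
time: 15.88
tool_pos: [0.4525, -0.0978, 0.2613]
tool_rot: [3.141, 0.004, 2.813]
contact_force: [1.4, -0.1, 1.1]
opening: 0.064
```

```bash
python3 - <<'E'
from h import *
t=robot.read_camera("top")[:,:,::-1]; s=robot.read_camera("scene")[:,:,::-1]
o=robot.observe(); print(o["tool_pos"],o["contact_force"])
b=cv2.resize(s[110:218,200:320],None,fx=4,fy=4,interpolation=cv2.INTER_CUBIC)
cv2.imwrite("pics/a3.png",np.vstack([s[:,:480],0*s[:0,:480]])[:170*2+60] if 0 else np.hstack([cv2.resize(s,(320,200)),b[:200,:]]) if 0 else b)
cv2.imwrite("pics/s3.png",s); cv2.imwrite("pics/t3.png",t)
hs=cv2.cvtColor(s,cv2.COLOR_BGR2HSV); print(blobs(hs,(0,170,110),(6,255,255),(230,130,310,215))[0])
u=proj("scene",np.array([.534,-.2005,.106])); print("expected top centre",u)
d=cv2.absdiff(s,cv2.imread("pics/scene0.png")).max(2)
for nm,b in dict(pins=(398,215,450,250),house=(180,195,216,236),tree=(240,208,275,270),mug=(305,252,355,305),jar=(405,283,440,325),bowl=(485,222,535,262),mallet=(235,122,268,165)).items(): print(nm,d[b[1]:b[3],b[0]:b[2]].mean().round(1))
E
```

```text
[ 0.45408833 -0.10034932  0.25908966] [ 1.06456427  0.54770791 -0.07297125]
[(array([260.7, 172.1]), [257, 170, 9, 5, 38])]
expected top centre (np.float64(260.46320550400753), np.float64(171.26133016356084))
pins 4.5
house 4.6
tree 4.1
mug 4.6
jar 4.7
bowl 3.9
mallet 23.4
```

View pics/a3.png

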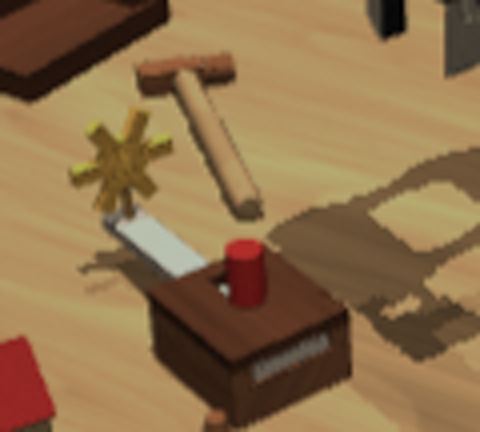

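View pics/s3.png

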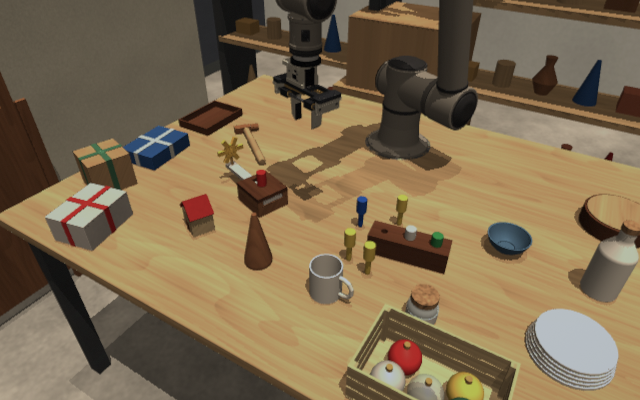

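The red knob sits upright on the cover, with its top at scene (260.7,172) against an expected (260.5,171). The arm is drawn in, and the spare pins and other goods stand where they were. The mallet's image difference comes from the moved shadow.

```bash
python3 -c "
from cell import robot
print(robot.hand_in())"
```

```text
the job is handed in; nothing more can be done
None
```

The stand is pinned: the red-knobbed pin went through the cover slot, the arm's hole and the base until its knob sat on the cover. I then let go, moved the gripper clear and handed the job in at about 16 s.

- **Finding the hole:** I had already seen the hole near y = -20 mm in the top camera view. The pin dropped into it there on the first try, with no searching needed.
- **Drawing the arm in:** I drew the arm about 20 mm inward against about 4 N until I felt the slot's end wall at 8 N. I then backed off about 1 mm and lowered the pin into the base.
- **Seating:** The knob seated at a tool height of 78.1 mm, against 78 mm expected. The highest force I read while pressing or drawing was about 8 N, but readings came only at the end of each move.
- **Last picture:** The knob stood upright within about 1 pixel of the expected spot. The spare pins, house, tree, mug, candle jar and bowl were unchanged from the first picture.
- **One check disagreed:** The image difference around the mallet was high. I put this down to the robot's moved arm and shadow, because the mallet looks to be in the same place and the gripper never came near it.

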